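# Start the soldering bench in its safe order

## Robot

A 6-joint arm with a two-finger parallel gripper is mounted at the origin on a cart in front of the work surface, level with it; the furniture and walls round the work are solid. World frame = base frame: x ahead of the robot, y to its left, z up, the work surface at z = 0. Lengths are in m, angles in degrees, forces in N, time in s.
With the tool pointing down it reaches from about 0.375 to 0.9 m from the base axis. Payload 3.1 kg.
Tool frame: the origin (TCP) lies between the finger pads; the fingertips stand 22 mm ahead of it and the grasp point (between the pads) lies 3 mm ahead of it (tcp_to_tips is the z of the fingertips in the tool frame, in m); z points along the fingers, y is the line along which they close (so a half turn about z gives the same grasp; the last joint's range is limited). The gripper opens to 85 mm and grips with 20 to 120 N. Pads are 22 mm wide; open, the fingers measure 114 mm over their backs; the gripper's body (76 mm by 85 mm) begins 54 mm behind the grasp point. The pads swing forward as they close: fully open they stand 13 mm farther back than shut.
Start: joints at [-84.712, 30.224, 82.088, -0, 67.689, -10.227], TCP at [0.167, -0.602, 0.253] pointing down, gripper open.
Joint ranges: [-176.69, 176.69], [-43.24, 126.21], [12.49, 139.97], [-82, 262], [0, 151.66], [-163.58, 163.58]. Speed limits (degrees/s): [159.86, 159.86, 180, 180, 180, 180].

## Interface

Orientations are given as a 3x3 rotation matrix whose columns are the frame's x, y, z axes.
In Python, from rig import sense, grab_frame, camera_info, job_done, tcp_to_tips gives the robot as it stands.
- The arm moves only by the tool jog_arm, never from a script. Its argument "plan" is a list of rows, each an object with "offset": the shift along the world's x, y, z in cm, a list of three; "twist": the turn about the world's z in units of 10 degrees (1.0 is 10 degrees); "claw": the finger opening in cm, from 0 to 8.54. In form: [{"offset": [x, y, z], "twist": twist, "claw": claw}, ...]. A call has 1 to 12 rows; each row shifts and turns the commanded pose from where the row before left it; what a row does not reach is not made up. A row lasts 1/8 s, in which the tool goes at most 62.5 mm and 10.7 degrees, less where a joint would pass 70% of its speed; a pose out of reach is approached as far as the arm can. A call with a gripper value outside its range is refused whole. The fingers move at their own pace and stop on an object; "newtons" is the grip in N (left out, the last holds). Time passes only in rows, so rows that do not move let the fingers close. It gives the time, the measured TCP pose, the force, the opening and the grip force at its end, in the units of the state.
- sense(): the state, without advancing time (a new reading comes with each control period).
- grab_frame(name): name is "scene" or "top"; returns the picture (480x640x3 uint8, red, green, blue); there is no depth.
- camera_info(name): a dict with "intrinsics" (3x3 intrinsics, pixels), "view" (4x4, takes a point from world to camera coordinates). Camera axes: x right, y down, z forward; pixel columns grow to the right and rows downward; lengths in m; the calibration is good to about 2 mm. A picture is of the moment at which its call begins. camera_info takes no time and is no camera call.
- job_done(): hands the job in; it is judged then, once.
The state is a dict: "t": time; "joint_positions": joint angles; "joint_velocities": joint speeds; "tau": joint torques, N m; "position": TCP position; "orientation": TCP orientation; "force": force on the tool from outside, world axes, zero at the start; "moment": the same for the moment, N m; "finger_gap": opening from 0.0 (shut) to 1.0 (fully open); "grasp_force": force on a finger pad.
Only numpy, scipy, OpenCV 4.12 (cv2) and the standard library are available. Lean on these libraries where they do the work, as an engineer would, in place of code of your own. Each camera call takes 0.05 s, during which the arm holds its last target. There are 200 camera calls.

## Task

Start the bench in its safe order by pressing the buttons lightly from above with a fingertip, each until it stays down: first green (fume extractor), then yellow (preheater), then blue (data logger). Do not touch the red emergency stop, do not shove or pick up any switch box, and leave everything else on the bench where it lies.

Things in the scene. Friction and masses are not known exactly. Their poses are not given: they have to be found in the camera images.
- green_box: switch box with the green button (fume extractor): grey enclosure 70 x 70 mm, 50 mm high, about 0.7 kg, standing loose on rubber feet. Origin at the centre of its underside, z up; small green plate on its -x side, 9 mm black blind gland stub on its +x side
- green_top (a point): centre of the top of the green mushroom button: round, 44 mm across, nearly flat top, on the vertical axis of its box, 76 mm above the underside of its box when out (the boxes stand on dark mats 3 mm thick); goes down with the button
- green_button (a joint): travel of the green button, m: 0 = out, grows as it is pushed straight down, stop at 0.010 (10 mm). It resists with about 3 N, has no spring and stays where it is left
- yellow_box: switch box with the yellow button (preheater): grey enclosure 70 x 70 mm, 50 mm high, about 0.7 kg, standing loose on rubber feet. Origin at the centre of its underside, z up; small yellow plate on its -x side, 9 mm black blind gland stub on its +x side
- yellow_top (a point): centre of the top of the yellow mushroom button: round, 44 mm across, nearly flat top, on the vertical axis of its box, 76 mm above the underside of its box when out (the boxes stand on dark mats 3 mm thick); goes down with the button
- yellow_button (a joint): travel of the yellow button, m: 0 = out, grows as it is pushed straight down, stop at 0.010 (10 mm). It resists with about 3 N, has no spring and stays where it is left
- blue_box: switch box with the blue button (data logger): grey enclosure 70 x 70 mm, 50 mm high, about 0.7 kg, standing loose on rubber feet. Origin at the centre of its underside, z up; small blue plate on its -x side, 9 mm black blind gland stub on its +x side
- blue_top (a point): centre of the top of the blue mushroom button: round, 44 mm across, nearly flat top, on the vertical axis of its box, 76 mm above the underside of its box when out (the boxes stand on dark mats 3 mm thick); goes down with the button
- blue_button (a joint): travel of the blue button, m: 0 = out, grows as it is pushed straight down, stop at 0.010 (10 mm). It resists with about 3 N, has no spring and stays where it is left
- red_box: switch box with the red button (emergency stop): grey enclosure 70 x 70 mm, 50 mm high, about 0.7 kg, standing loose on rubber feet. Origin at the centre of its underside, z up; small red plate on its -x side, 9 mm black blind gland stub on its +x side
- red_top (a point): centre of the top of the red mushroom button: round, 44 mm across, nearly flat top, on the vertical axis of its box, 76 mm above the underside of its box when out (the boxes stand on dark mats 3 mm thick); goes down with the button
- red_button (a joint): travel of the red button, m: 0 = out, grows as it is pushed straight down, stop at 0.010 (10 mm). It resists with about 3 N, has no spring and stays where it is left
- tweezers_straight: straight steel tweezers 124 x 16 x 9 mm lying among the boxes; bystander, origin at the centre of its underside
- relay_carton: small brown carton 70 x 110 x 32 mm, loose, near the front edge; bystander, origin at the centre of its underside
- flush_cutter: cutters with blue handles 120 x 60 x 13 mm, loose, near the front edge; bystander, origin at the centre of its underside
- tip_tin: round pale tin 52 mm across, 26 mm high, loose, on the right; bystander, origin at the centre of its underside
- tape_roll: roll of tan tape 104 x 102 x 25 mm, loose, lying flat on the right; bystander, origin at the centre of its underside
- lamp_foot (a point): black magnifier lamp, an obstacle clamped to the front right corner of the bench and parked swung back and up: lower end of its lower arm. Keep the robot clear of the lamp
- lamp_elbow (a point): the lamp's elbow: its lower arm, about 55 mm thick, runs straight from lamp_foot to here
- magnifier_lamp_swivel (a joint): swivel of the lamp about the vertical at its foot, rad; stays where it is left
- magnifier_lamp_elbow (a joint): elbow of the lamp, rad; more negative = upper arm raised higher; stays where it is left. Parked, the straight upper arm, about 60 mm thick, rises steeply from lamp_elbow to a point 0.14 m further from the robot (+x), 0.28 m further left (+y) and 0.35 m higher, with the lens head just beyond

How it is judged:
By the outcome, as a careful person would: the job done as asked, in the order asked, and still so for the second after the job is handed in, with the robot touching nothing.
It also fails if it takes over 45 s, if anything falls off the work surface, if the arm or the gripper's body presses on something with over 40 N, if the wrist force passes 120 N, or if a joint passes its speed limit or range.

## Working session

There is one attempt and no reset: what is moved stays moved. The work goes in short steps, Python scripts to look and compute and a tool call to move; the robot and the scene stay as the last step left them, time stands still between calls to the robot, and variables do not carry over. Pictures are saved under pics/ and viewed, at most 10 in all, crops included, and the job is handed in when it is done.

Besides the shell and the picture viewer there is one more tool, called after "Call:" as name([rows], argument=value, ...), one row to a line, values as JSON. jog_arm: Moves the arm, as the interface text tells. Its arguments: {"type":"object","properties":{"plan":{"type":"array","items":{"type":"object","properties":{"offset":{"type":"array","items":{"type":"number"}},"twist":{"type":"number"},"claw":{"type":"number"}}}},"newtons":{"type":"number"}},"required":["plan"]}

```bash
mkdir -p pics; python3 - <<'E'
from rig import *
import cv2
for n in("scene","top"):
    f=grab_frame(n);cv2.imwrite(f"pics/{n}0.png",f[:,:,::-1]);c=camera_info(n);print(n,c["intrinsics"],c["view"])
s=sense();print(s,tcp_to_tips)
E
```

```text
scene [[622.32838067   0.         312.77103866]
 [  0.         622.32838067 249.06167621]
 [  0.           0.           1.        ]] [[-0.87187085 -0.48940985 -0.01786674  0.5338723 ]
 [-0.30799949  0.57632703 -0.75695672  0.29104267]
 [ 0.38075915 -0.65446555 -0.65322072  1.38037933]
 [ 0.          0.          0.          1.        ]]
top [[466.63214496   0.         321.14542336]
 [  0.         466.63214496 241.49933711]
 [  0.           0.           1.        ]] [[-0.31813833 -0.94802954  0.00529092  0.30805902]
 [-0.90736406  0.3028651  -0.29148447  0.51217761]
 [ 0.27473345 -0.09753318 -0.95656093  1.26086746]
 [ 0.          0.          0.          1.        ]]
{'t': 0.1, 'joint_positions': array([-8.47123821e+01,  3.02720828e+01,  8.21502564e+01, -5.72671758e-04,
        6.76890385e+01, -1.02271434e+01]), 'joint_velocities': array([ 0.01331903, -0.2285528 , -0.08908496,  0.05302823,  0.04421848,
       -0.02075891]), 'tau': array([-5.13406085e-04, -4.43303561e+01, -1.78586411e+01, -1.87210640e-04,
        3.87704626e-03, -1.54771999e-05]), 'position': array([ 0.16714965, -0.60160235,  0.2524414 ]), 'orientation': array([[ 9.63560586e-01,  2.67490116e-01, -1.88348974e-04],
       [ 2.67489971e-01, -9.63558702e-01,  1.93478326e-03],
       [ 3.36050106e-04, -1.91466235e-03, -9.99998111e-01]]), 'force': array([-0.32969106,  0.03659245, -0.50954319]), 'moment': array([ 0.0456266 ,  0.00315354, -0.00440499]), 'grasp_force': 0.0, 'finger_gap': 1.000060302149667} 0.022
```

View pics/scene0.png

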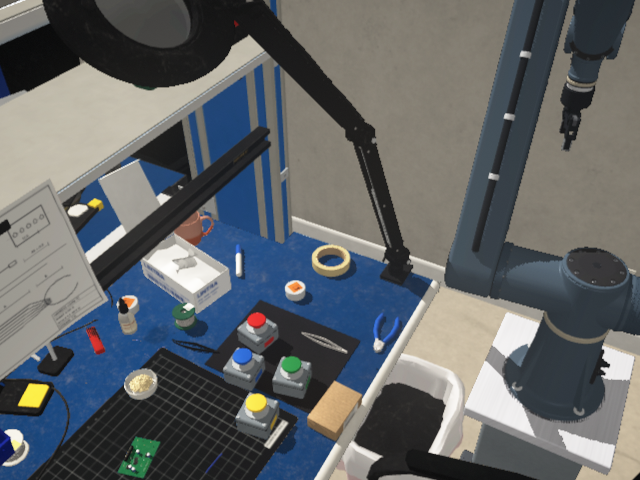

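View pics/top0.png

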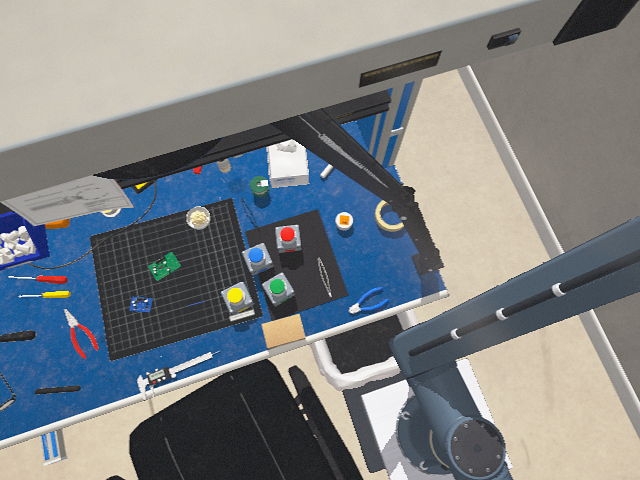

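The scene view shows the red (257,320), blue (242,356), green (292,364) and yellow (258,402) buttons, with the lamp foot at (397,265) and elbow at (360,133). In the top view they are at red (288,234), blue (256,256), green (278,286), yellow (236,296). The lamp runs along the right from about (425,265) to (408,190).

```bash
cat > h.py <<'E'
import numpy as np,cv2
from rig import *
def ray(n,uv):
    c=camera_info(n);V=np.array(c["view"]);R=V[:3,:3]
    return -R.T@V[:3,3], R.T@np.linalg.inv(c["intrinsics"])@np.array([*uv,1.])
def onz(n,uv,z):
    o,d=ray(n,uv);return o+d*(z-o[2])/d[2]
def tri(a,b):
    (o,d),(p,e)=ray("scene",a),ray("top",b)
    k=np.linalg.lstsq(np.c_[d,-e],p-o,rcond=None)[0]
    x,y=o+k[0]*d,p+k[1]*e;return (x+y)/2,np.linalg.norm(x-y)
H={"green":(50,85),"yellow":(22,33),"blue":(105,120),"red":(0,5)}
def blob(n,col,f,near,r=16):
    h=cv2.cvtColor(f,cv2.COLOR_RGB2HSV);m=cv2.inRange(h,(H[col][0],130,90),(H[col][1],255,255))
    k=np.zeros_like(m);cv2.circle(k,near,r,255,-1);m&=k
    l,_,s,c=cv2.connectedComponentsWithStats(m);i=1+np.argmax(s[1:,4]);return c[i],s[i]
E
python3 - <<'E'
from h import *
N={"red":((257,320),(288,234)),"blue":((242,356),(256,256)),"green":((292,364),(278,286)),"yellow":((258,402),(236,296))}
F={n:grab_frame(n) for n in("scene","top")}
for c,(a,b) in N.items():
    p,s=blob("scene",c,F["scene"],a);q,t=blob("top",c,F["top"],b)
    print(c,p.round(1),s[2:],q.round(1),t[2:],*[x.round(3) for x in tri(p,q)],onz("scene",p,.076).round(3),onz("top",q,.076).round(3))
print("foot",onz("scene",(397,272),0),onz("top",(428,262),0.05))
print("elbow?",tri((360,133),(408,190)))
for n,a,r in(("scene",(230,300),(190,160)),("top",(210,190),(240,150))):
    f=F[n][a[1]:a[1]+r[1],a[0]:a[0]+r[0]];cv2.imwrite(f"pics/{n}c.png",cv2.resize(f,None,fx=3.2,fy=3.2,interpolation=cv2.INTER_CUBIC)[:,:,::-1])
E
```

```text
red [256.2 319.6] [ 19  16 222] [286.9 233.6] [ 14  14 156] [0.638 0.216 0.074] 0.002 [0.638 0.217 0.076] [0.637 0.216 0.076]
blue [242.2 355.7] [ 19  17 256] [255.5 254.7] [ 14  15 163] [0.607 0.319 0.074] 0.002 [0.606 0.321 0.076] [0.605 0.319 0.076]
green [291.2 363.8] [ 19  16 240] [276.7 285.9] [ 15  15 168] [0.501 0.288 0.075] 0.002 [0.501 0.289 0.076] [0.5   0.288 0.076]
yellow [256.1 402.3] [ 21  19 304] [234.5 295. ] [ 16  15 183] [0.514 0.406 0.074] 0.001 [0.514 0.408 0.076] [0.513 0.406 0.076]
foot [ 0.44569214 -0.16093847  0.        ] [ 0.43451629 -0.14586219  0.05      ]
elbow? (array([ 0.51485149, -0.03585684,  0.46810837]), np.float64(0.00841557957625916))
```

View pics/topc.png

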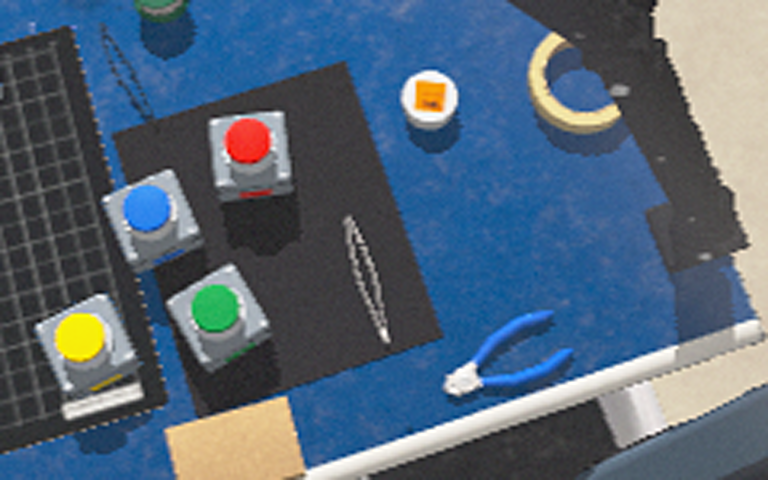

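The tops triangulate to z≈0.075 (0.079 expected, within the calibration error), and both views agree to 2 mm. The lamp foot is at about (0.44,-0.155) and its elbow at about (0.51,-0.04,0.47), so I'll retract first and swing around inside the lamp.

Call:
jog_arm([
  {"offset": [-1, 3.8, 0], "twist": 0, "claw": 0},
  {"offset": [-1, 3.8, 0], "twist": 0, "claw": 0},
  {"offset": [-1, 3.8, 0], "twist": 0, "claw": 0},
  {"offset": [-1, 3.8, 0], "twist": 0, "claw": 0},
  {"offset": [-1, 3.8, 0], "twist": 0, "claw": 0},
  {"offset": [-1, 3.8, 0], "twist": 0, "claw": 0},
  {"offset": [0, 0, 0], "twist": 0, "claw": 0},
  {"offset": [0, 0, 0], "twist": 0, "claw": 0},
])

```text
t: 1.2
position: [0.1072, -0.3754, 0.2538]
orientation: [[0.964, 0.267, 0.0], [0.267, -0.964, -0.002], [-0.001, 0.002, -1.0]]
force: [-0.2, -1.0, 0.8]
finger_gap: 0.002
grasp_force: 0.0
```

```bash
python3 -c "
from rig import *
s=sense();print(s['t'],s['position'],s['joint_positions'],s['force'],s['finger_gap'])"
```

```text
1.2 [ 0.107196   -0.37537466  0.2537512 ] [-9.05835440e+01  1.19542007e+01  1.13692548e+02  3.46418190e-03
  5.42152485e+01 -1.60865720e+01] [-0.24056834 -0.96298116  0.77237922] 0.0017533672224510806
```

Call:
jog_arm([
  {"offset": [0, 0, 3.2], "twist": 0, "claw": 0},
  {"offset": [0, 0, 3.2], "twist": 0, "claw": 0},
  {"offset": [0, 0, 3.2], "twist": 0, "claw": 0},
  {"offset": [-0.5, 1.6, 0], "twist": 0, "claw": 0},
  {"offset": [-0.5, 1.6, 0], "twist": 0, "claw": 0},
  {"offset": [-0.5, 1.6, 0], "twist": 0, "claw": 0},
  {"offset": [0, 0, 0], "twist": 0, "claw": 0},
])

```text
t: 2.08
position: [0.092, -0.3243, 0.3485]
orientation: [[0.964, 0.267, 0.0], [0.267, -0.964, 0.002], [0.001, -0.002, -1.0]]
force: [-0.1, -0.3, 0.9]
finger_gap: -0.003
grasp_force: 0.0
```

```bash
python3 - <<'E'
from h import *
s=sense();print(s['t'],s['position'],s['joint_positions'],s['force'])
f=grab_frame("scene");cv2.imwrite("pics/s1.png",f[:,:,::-1])
E
```

```text
2.075 [ 0.09202689 -0.32425644  0.34854894] [-9.33854410e+01 -1.16125492e+00  1.10751867e+02  3.20988156e-03
  7.05335508e+01 -1.88531709e+01] [-0.13871614 -0.26098142  0.86567801]
```

View pics/s1.png

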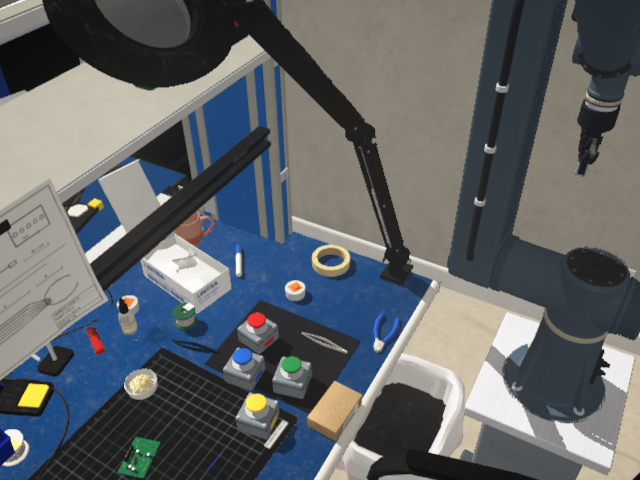

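Clear of the lamp. The upper arm sits on the clockwise side, away from it, so I'll swing at r≈0.34 and z≈0.35.

Call:
jog_arm([
  {"offset": [3.7, 1.2, 0], "twist": 0, "claw": 0},
  {"offset": [3.4, 1.5, 0], "twist": 0, "claw": 0},
  {"offset": [3.2, 1.8, 0], "twist": 0, "claw": 0},
  {"offset": [3.1, 2.5, 0], "twist": 0, "claw": 0},
  {"offset": [2.8, 2.8, 0], "twist": 0, "claw": 0},
  {"offset": [2.5, 3.1, 0], "twist": 0, "claw": 0},
  {"offset": [2.0, 3.4, 0], "twist": 0, "claw": 0},
  {"offset": [1.6, 3.6, 0], "twist": 0, "claw": 0},
  {"offset": [1.3, 3.7, 0], "twist": 0, "claw": 0},
  {"offset": [0.7, 3.9, 0], "twist": 0, "claw": 0},
  {"offset": [0.4, 3.9, 0], "twist": 0, "claw": 0},
  {"offset": [0, 4, 0], "twist": 0, "claw": 0},
])

```text
t: 3.62
position: [0.3401, 0.0289, 0.3493]
orientation: [[0.964, 0.267, 0.001], [0.267, -0.964, -0.0], [0.001, 0.0, -1.0]]
force: [0.4, 0.3, 0.4]
finger_gap: -0.0
grasp_force: 0.0
```

Call:
jog_arm([
  {"offset": [-0.6, 3.8, 0], "twist": 0, "claw": 0},
  {"offset": [-1, 3.8, 0], "twist": 0, "claw": 0},
  {"offset": [-1.5, 3.8, 0], "twist": 0, "claw": 0},
  {"offset": [0, 0, 0], "twist": 0, "claw": 0},
])

```text
t: 4.12
position: [0.3074, 0.1436, 0.3491]
orientation: [[0.962, 0.273, -0.0], [0.273, -0.962, 0.0], [-0.0, -0.001, -1.0]]
force: [0.0, 1.5, -0.5]
finger_gap: 0.001
grasp_force: 0.0
```

```bash
python3 -c "
from rig import *
s=sense();print(s['t'],s['position'],s['joint_positions'],s['force'])"
```

```text
4.125 [0.30739736 0.14361273 0.34908726] [ 5.92042784e+00 -1.01791383e+00  1.10520072e+02  3.08724639e-02
  7.05227750e+01  8.00870959e+01] [ 0.0251926   1.46708872 -0.50697077]
```

Call:
jog_arm([
  {"offset": [3.2, 2.4, -1.5], "twist": 0, "claw": 0},
  {"offset": [3.2, 2.4, -1.5], "twist": 0, "claw": 0},
  {"offset": [3.2, 2.4, -1.5], "twist": 0, "claw": 0},
  {"offset": [3.2, 2.4, -1.5], "twist": 0, "claw": 0},
  {"offset": [3.2, 2.4, -1.5], "twist": 0, "claw": 0},
  {"offset": [3.4, 2.4, -1.5], "twist": 0, "claw": 0},
  {"offset": [0, 0, -4], "twist": 0, "claw": 0},
  {"offset": [0, 0, -4], "twist": 0, "claw": 0},
  {"offset": [0, 0, -3], "twist": 0, "claw": 0},
  {"offset": [0, 0, 0], "twist": 0, "claw": 0},
  {"offset": [0, 0, 0], "twist": 0, "claw": 0},
])

```text
t: 5.5
position: [0.5037, 0.2854, 0.15]
orientation: [[0.964, 0.267, 0.002], [0.267, -0.964, 0.0], [0.002, 0.0, -1.0]]
force: [-0.3, 0.7, -0.2]
finger_gap: -0.002
grasp_force: 0.0
```

```bash
python3 - <<'E'
from h import *
s=sense();print(s['t'],s['position'],s['joint_positions'],s['force'])
p=s['position']+s['orientation'][:,2]*.022
out=[]
for n,r in(("scene",60),("top",40)):
    c=camera_info(n);q=np.array(c["view"])@[*p,1];u=(c["intrinsics"]@q[:3]);u=u[:2]/u[2];print(n,u)
    f=grab_frame(n).copy();x,y=u.astype(int)
    g=cv2.resize(f[y-r:y+r,x-r:x+r],(400,400),interpolation=cv2.INTER_CUBIC)
    cv2.drawMarker(g,(int((u[0]-x+r)*200/r),int((u[1]-y+r)*200/r)),(255,0,255),0,14)
    out.append(g)
cv2.imwrite("pics/tip.png",np.hstack(out)[:,:,::-1])
E
```

```text
5.5 [0.50367021 0.28543816 0.14996716] [ 1.84905652e+01  3.45320972e+01  9.41625680e+01 -9.52043756e-03
  5.12028854e+01  9.30301656e+01] [-0.29303596  0.72428731 -0.2204408 ]
scene [290.16630664 346.37019106]
top [275.51875125 280.45962163]
```

View pics/tip.png

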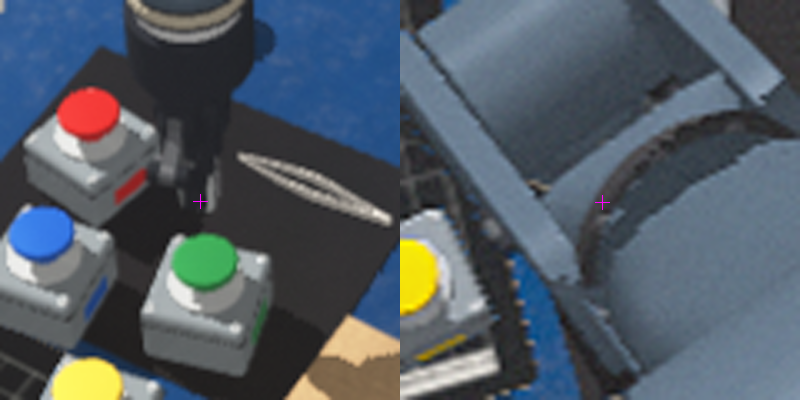

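The marked fingertip is right above the green button in the scene view, and the arm hides it in the top view. I'll lower the tip in small steps.

Call:
jog_arm([
  {"offset": [-0.2, 0.3, -2], "twist": 0, "claw": 0},
  {"offset": [0, 0, -2], "twist": 0, "claw": 0},
  {"offset": [0, 0, -0.5], "twist": 0, "claw": 0},
  {"offset": [0, 0, -0.4], "twist": 0, "claw": 0},
  {"offset": [0, 0, -0.3], "twist": 0, "claw": 0},
  {"offset": [0, 0, 0], "twist": 0, "claw": 0},
])

```text
t: 6.35
position: [0.501, 0.289, 0.0981]
orientation: [[0.964, 0.267, 0.002], [0.267, -0.964, 0.001], [0.002, -0.0, -1.0]]
force: [1.5, 0.7, 2.1]
finger_gap: -0.005
grasp_force: 1.0
```

Call:
jog_arm([
  {"offset": [0, 0, -0.2], "twist": 0, "claw": 0},
  {"offset": [0, 0, -0.1], "twist": 0, "claw": 0},
  {"offset": [0, 0, 0], "twist": 0, "claw": 0},
])

```text
t: 6.72
position: [0.501, 0.289, 0.0945]
orientation: [[0.964, 0.267, 0.002], [0.267, -0.964, 0.001], [0.002, -0.0, -1.0]]
force: [1.8, 0.8, 3.3]
finger_gap: -0.004
grasp_force: 1.4
```

Call:
jog_arm([
  {"offset": [0, 0, -0.1], "twist": 0, "claw": 0},
  {"offset": [0, 0, -0.1], "twist": 0, "claw": 0},
  {"offset": [0, 0, -0.1], "twist": 0, "claw": 0},
  {"offset": [0, 0, 0], "twist": 0, "claw": 0},
])

```text
t: 7.22
position: [0.5001, 0.2888, 0.0911]
orientation: [[0.964, 0.268, -0.0], [0.268, -0.964, -0.0], [-0.0, 0.0, -1.0]]
force: [1.5, -0.2, 2.6]
finger_gap: 0.001
grasp_force: 1.3
```

Call:
jog_arm([
  {"offset": [0, 0, -0.1], "twist": 0, "claw": 0},
  {"offset": [0, 0, 0], "twist": 0, "claw": 0},
])

```text
t: 7.48
position: [0.5001, 0.2888, 0.0907]
orientation: [[0.964, 0.268, -0.0], [0.268, -0.964, -0.0], [-0.0, 0.0, -1.0]]
force: [1.8, 0.3, 5.5]
finger_gap: -0.002
grasp_force: 2.8
```

Call:
jog_arm([
  {"offset": [0, 0, -0.1], "twist": 0, "claw": 0},
  {"offset": [0, 0, 0], "twist": 0, "claw": 0},
])

```text
t: 7.72
position: [0.5002, 0.2888, 0.0906]
orientation: [[0.964, 0.268, 0.0], [0.268, -0.964, -0.0], [0.0, 0.0, -1.0]]
force: [-0.5, -0.5, 10.6]
finger_gap: -0.0
grasp_force: 5.6
```

Green is at its stop: z=0.0906 against the expected 0.091, with force climbing past 10 N. Next is yellow.

Call:
jog_arm([
  {"offset": [0, 0, 2], "twist": 0, "claw": 0},
  {"offset": [0, 0, 4], "twist": 0, "claw": 0},
  {"offset": [0.4, 3.9, 0], "twist": 0, "claw": 0},
  {"offset": [0.5, 3.9, 0], "twist": 0, "claw": 0},
  {"offset": [0.5, 4, 0], "twist": 0, "claw": 0},
  {"offset": [0, 0, 0], "twist": 0, "claw": 0},
  {"offset": [0, 0, -2], "twist": 0, "claw": 0},
  {"offset": [0, 0, -2], "twist": 0, "claw": 0},
  {"offset": [0, 0, -0.5], "twist": 0, "claw": 0},
  {"offset": [0, 0, 0], "twist": 0, "claw": 0},
])

```text
t: 8.98
position: [0.5138, 0.4061, 0.1035]
orientation: [[0.964, 0.267, -0.002], [0.267, -0.964, -0.001], [-0.002, 0.001, -1.0]]
force: [0.5, -0.1, 0.3]
finger_gap: -0.004
grasp_force: 0.0
```

Call:
jog_arm([
  {"offset": [0, 0, -0.3], "twist": 0, "claw": 0},
  {"offset": [0, 0, -0.2], "twist": 0, "claw": 0},
  {"offset": [0, 0, -0.2], "twist": 0, "claw": 0},
  {"offset": [0, 0, -0.2], "twist": 0, "claw": 0},
  {"offset": [0, 0, 0], "twist": 0, "claw": 0},
])

```text
t: 9.6
position: [0.5147, 0.4069, 0.0955]
orientation: [[0.964, 0.268, 0.001], [0.268, -0.964, 0.0], [0.001, -0.0, -1.0]]
force: [0.9, -1.1, 2.7]
finger_gap: -0.003
grasp_force: 1.3
```

Call:
jog_arm([
  {"offset": [0, 0, -0.2], "twist": 0, "claw": 0},
  {"offset": [0, 0, -0.1], "twist": 0, "claw": 0},
  {"offset": [0, 0, -0.1], "twist": 0, "claw": 0},
  {"offset": [0, 0, 0], "twist": 0, "claw": 0},
])

```text
t: 10.1
position: [0.5145, 0.4069, 0.0912]
orientation: [[0.964, 0.267, 0.001], [0.267, -0.964, 0.0], [0.001, -0.0, -1.0]]
force: [1.1, 0.2, 2.2]
finger_gap: 0.002
grasp_force: 1.1
```

Call:
jog_arm([
  {"offset": [0, 0, -0.1], "twist": 0, "claw": 0},
  {"offset": [0, 0, 0], "twist": 0, "claw": 0},
])

```text
t: 10.35
position: [0.5145, 0.4069, 0.0907]
orientation: [[0.964, 0.268, 0.001], [0.268, -0.964, 0.0], [0.001, -0.0, -1.0]]
force: [1.9, -0.3, 5.0]
finger_gap: 0.004
grasp_force: 2.3
```

Call:
jog_arm([
  {"offset": [0, 0, -0.1], "twist": 0, "claw": 0},
  {"offset": [0, 0, 0], "twist": 0, "claw": 0},
])

```text
t: 10.6
position: [0.5146, 0.407, 0.0907]
orientation: [[0.964, 0.268, 0.001], [0.268, -0.964, 0.0], [0.001, -0.0, -1.0]]
force: [0.5, -1.0, 9.0]
finger_gap: 0.003
grasp_force: 4.6
```

Yellow is at its stop. Next is blue.

Call:
jog_arm([
  {"offset": [0, 0, 2], "twist": 0, "claw": 0},
  {"offset": [0, 0, 4], "twist": 0, "claw": 0},
  {"offset": [3, -2.9, 0], "twist": 0, "claw": 0},
  {"offset": [3, -2.9, 0], "twist": 0, "claw": 0},
  {"offset": [3.2, -2.9, 0], "twist": 0, "claw": 0},
  {"offset": [0, 0, 0], "twist": 0, "claw": 0},
  {"offset": [0, 0, -2], "twist": 0, "claw": 0},
  {"offset": [0, 0, -2], "twist": 0, "claw": 0},
  {"offset": [0, 0, -0.5], "twist": 0, "claw": 0},
  {"offset": [0, 0, 0], "twist": 0, "claw": 0},
])

```text
t: 11.85
position: [0.6051, 0.3203, 0.1031]
orientation: [[0.963, 0.269, -0.002], [0.269, -0.963, -0.001], [-0.002, 0.0, -1.0]]
force: [0.1, 0.9, 0.5]
finger_gap: 0.0
grasp_force: 0.0
```

Call:
jog_arm([
  {"offset": [0, 0, -0.3], "twist": 0, "claw": 0},
  {"offset": [0, 0, -0.2], "twist": 0, "claw": 0},
  {"offset": [0, 0, -0.2], "twist": 0, "claw": 0},
  {"offset": [0, 0, -0.2], "twist": 0, "claw": 0},
  {"offset": [0, 0, 0], "twist": 0, "claw": 0},
])

```text
t: 12.48
position: [0.6066, 0.3201, 0.0956]
orientation: [[0.964, 0.267, 0.001], [0.267, -0.964, 0.001], [0.001, -0.0, -1.0]]
force: [0.7, 1.3, 2.3]
finger_gap: -0.0
grasp_force: 1.3
```

Call:
jog_arm([
  {"offset": [0, 0, -0.2], "twist": 0, "claw": 0},
  {"offset": [0, 0, -0.1], "twist": 0, "claw": 0},
  {"offset": [0, 0, -0.1], "twist": 0, "claw": 0},
  {"offset": [0, 0, -0.1], "twist": 0, "claw": 0},
  {"offset": [0, 0, 0], "twist": 0, "claw": 0},
])

```text
t: 13.1
position: [0.6066, 0.32, 0.0907]
orientation: [[0.964, 0.267, 0.001], [0.267, -0.964, 0.0], [0.001, -0.0, -1.0]]
force: [0.6, 1.8, 4.4]
finger_gap: 0.001
grasp_force: 2.3
```

Call:
jog_arm([
  {"offset": [0, 0, -0.1], "twist": 0, "claw": 0},
  {"offset": [0, 0, 0], "twist": 0, "claw": 0},
])

```text
t: 13.35
position: [0.6066, 0.3201, 0.0906]
orientation: [[0.964, 0.268, 0.001], [0.268, -0.964, 0.001], [0.001, -0.0, -1.0]]
force: [-1.2, 1.2, 8.5]
finger_gap: 0.002
grasp_force: 4.3
```

Blue is at its stop. I'll lift off, back away and check.

Call:
jog_arm([
  {"offset": [0, 0, 2], "twist": 0, "claw": 0},
  {"offset": [0, 0, 4], "twist": 0, "claw": 0},
  {"offset": [0, 0, 4], "twist": 0, "claw": 0},
  {"offset": [-4, -2, 1], "twist": 0, "claw": 0},
  {"offset": [-4, -2, 1], "twist": 0, "claw": 0},
  {"offset": [-4, -2, 1], "twist": 0, "claw": 0},
  {"offset": [-4, -2, 1], "twist": 0, "claw": 0},
  {"offset": [-4, -2, 1], "twist": 0, "claw": 0},
  {"offset": [-4, -2, 1], "twist": 0, "claw": 0},
  {"offset": [0, 0, 0], "twist": 0, "claw": 0},
  {"offset": [0, 0, 0], "twist": 0, "claw": 0},
  {"offset": [0, 0, 0], "twist": 0, "claw": 0},
])

```text
t: 14.85
position: [0.3674, 0.2, 0.2494]
orientation: [[0.964, 0.268, 0.001], [0.268, -0.964, 0.0], [0.001, 0.0, -1.0]]
force: [0.4, -0.1, 0.0]
finger_gap: -0.002
grasp_force: 0.0
```

```bash
python3 - <<'E'
from h import *
s=sense();print(s['t'],s['position'],s['force'],abs(s['joint_velocities']).max())
N={"red":((257,320),(288,234)),"blue":((242,356),(256,256)),"green":((292,364),(278,286)),"yellow":((258,402),(236,296))}
f=grab_frame("scene");g=grab_frame("top")
for c,(a,b) in N.items():
    try:
        p,t=blob("scene",c,f,a);print(c,p.round(1),t[2:],onz("scene",p,.066).round(3))
        q,t=blob("top",c,g,b);print(tri(p,q)[0].round(3))
    except ValueError: print(c,"hidden")
cv2.imwrite("pics/end.png",cv2.resize(f[280:450,210:440],None,fx=3.3,fy=3.3)[:,:,::-1])
E
```

```text
14.85 [0.36742673 0.20001338 0.2493601 ] [ 0.39652689 -0.07145869  0.01693126] 0.44850434274333095
red [256.1 319.6] [ 19  16 221] [0.644 0.21  0.066]
[0.639 0.216 0.074]
blue [242.8 358.7] [ 19  16 241] [0.606 0.321 0.066]
[0.607 0.319 0.063]
green [291.4 367.2] [ 18  16 228] [0.501 0.29  0.066]
[0.502 0.288 0.063]
yellow [256.4 405.5] [ 20  18 295] [0.513 0.408 0.066]
[0.514 0.407 0.064]
```

View pics/end.png

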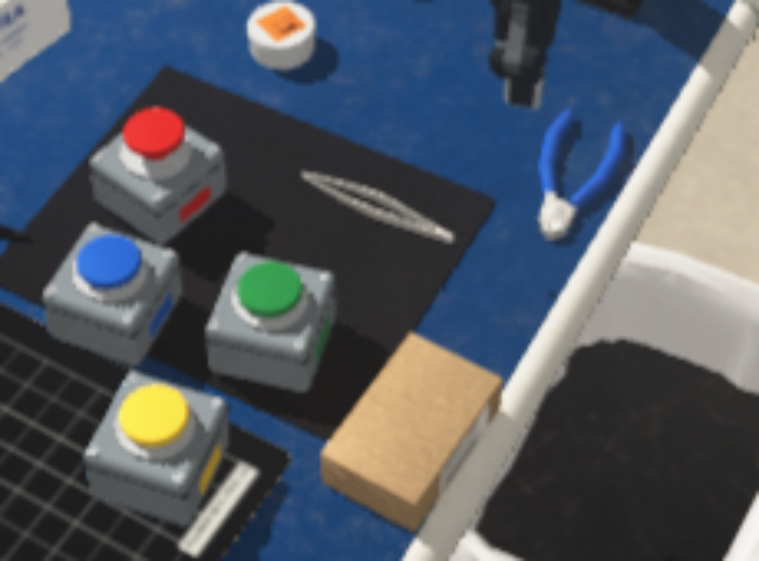

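Green, yellow and blue each sit about 10 mm lower with their boxes unmoved, and red is still up. The bystanders are in place and the gripper is clear at the upper right of the crop.

```bash
python3 -c "
from rig import *
print(job_done())"
```

```text
the job is handed in; nothing more can be done
None
```

I pressed green, yellow and blue fully down in that order, about 10 mm each by the cameras. Red was not touched, the boxes and loose items stayed where they were, and I handed in the job at about 15 s with the arm clear of everything.

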